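# Fill the empty pockets of the seasoning rack

## Task

Fill the two empty pockets of the wooden rack, each with one of the small brown spare jars from the board, lowering each jar gently, not dropping it, to stand upright on the pocket floor. Leave the third spare jar where it stands on the board, and do not disturb the jars and the sauce cup already in the rack or the steel tumbler on the board.

Things in the scene. Friction and masses are not known exactly. Their poses are not given: they have to be found in the camera images.
- rack: open wooden rack with six square pockets, 166 x 246 mm and 46 mm high, fixed to the shelf. 2 rows (along its x) by 3 columns (along its y), 80 mm apart; each pocket is 74 x 74 mm inside, walls 6 mm thick, floor 6 mm above the shelf, 40 mm deep. Origin: centre of its underside, z up. It may stand left or right of the board
- board: flat wooden board, 200 (x) x 240 (y) x 14 mm, fixed to the shelf; the three spare jars and a steel tumbler stand on it. Origin: centre of its underside, so its top is at z = 14 mm
- sauce_cup: low white porcelain sauce cup, 62 mm across the rim, 32 mm high (lower than the rack's walls), standing in one of the pockets: that pocket is taken. Origin: centre of its underside
- tumbler: stainless steel open tumbler, 66 mm across, 85 mm high, standing on the board among the spare jars; not a jar, stays where it is. Origin: centre of its underside
- pocket_1 (a point): centre of the floor of one pocket of the rack (rack frame x -40, y -80, z 6 mm); it may be empty or taken
- pocket_2 (a point): centre of the floor of one pocket of the rack (rack frame x -40, y +0, z 6 mm); it may be empty or taken
- pocket_3 (a point): centre of the floor of one pocket of the rack (rack frame x -40, y +80, z 6 mm); it may be empty or taken
- pocket_4 (a point): centre of the floor of one pocket of the rack (rack frame x +40, y -80, z 6 mm); it may be empty or taken
- pocket_5 (a point): centre of the floor of one pocket of the rack (rack frame x +40, y +0, z 6 mm); it may be empty or taken
- pocket_6 (a point): centre of the floor of one pocket of the rack (rack frame x +40, y +80, z 6 mm); it may be empty or taken
- seated_1: One of three jars already standing in pockets of the rack: small seasoning jar of brown glazed ceramic, 90 mm tall, about 0.24 kg: round belly 62 mm across (widest 30 mm up), foot 46 mm across, fixed lid 54 mm across whose top is 62 mm up, and on it a round upright knob 30 mm across from 62 to 90 mm up, the place to grip. Origin: centre of its underside, z up the jar
- seated_2: One of three jars already standing in pockets of the rack: small seasoning jar of brown glazed ceramic, 90 mm tall, about 0.24 kg: round belly 62 mm across (widest 30 mm up), foot 46 mm across, fixed lid 54 mm across whose top is 62 mm up, and on it a round upright knob 30 mm across from 62 to 90 mm up, the place to grip. Origin: centre of its underside, z up the jar
- seated_3: One of three jars already standing in pockets of the rack: small seasoning jar of brown glazed ceramic, 90 mm tall, about 0.24 kg: round belly 62 mm across (widest 30 mm up), foot 46 mm across, fixed lid 54 mm across whose top is 62 mm up, and on it a round upright knob 30 mm across from 62 to 90 mm up, the place to grip. Origin: centre of its underside, z up the jar
- spare_1: One of three spare jars standing on the board: small seasoning jar of brown glazed ceramic, 90 mm tall, about 0.24 kg: round belly 62 mm across (widest 30 mm up), foot 46 mm across, fixed lid 54 mm across whose top is 62 mm up, and on it a round upright knob 30 mm across from 62 to 90 mm up, the place to grip. Origin: centre of its underside, z up the jar
- spare_2: One of three spare jars standing on the board: small seasoning jar of brown glazed ceramic, 90 mm tall, about 0.24 kg: round belly 62 mm across (widest 30 mm up), foot 46 mm across, fixed lid 54 mm across whose top is 62 mm up, and on it a round upright knob 30 mm across from 62 to 90 mm up, the place to grip. Origin: centre of its underside, z up the jar
- spare_3: One of three spare jars standing on the board: small seasoning jar of brown glazed ceramic, 90 mm tall, about 0.24 kg: round belly 62 mm across (widest 30 mm up), foot 46 mm across, fixed lid 54 mm across whose top is 62 mm up, and on it a round upright knob 30 mm across from 62 to 90 mm up, the place to grip. Origin: centre of its underside, z up the jar
Not all that is in view belongs to the job. Leave any red or turquoise look-alike of the seated_2 alone.

How it is judged:
By the outcome, as a careful person would: the job done as asked, in the order asked, and still so for the second after the job is handed in, with the robot touching nothing.
It also fails if it takes over 61 s, if anything falls off the work surface, if the arm or the gripper's body presses on something with over 40 N, if the wrist force passes 120 N, or if a joint passes its speed limit or range.

## Robot

A 6-joint arm with a two-finger parallel gripper is mounted at the origin on the work surface. World frame = base frame: x ahead of the robot, y to its left, z up, the work surface at z = 0. Lengths are in mm, angles in rad, forces in N, time in s.
With the tool pointing down it reaches from about 275 to 825 mm from the base axis. Payload 4.9 kg.
Tool frame: the origin (TCP) lies at the very end of the fingers, on their centre line; the grasp point (between the pads) lies 19 mm behind it; z points along the fingers, y is the direction in which the jaws open and shut (so a half turn about z gives the same grasp; the last joint's range is limited). The gripper opens to 85 mm and grips with 20 to 120 N. Pads are 22 mm wide; open, the fingers measure 114 mm over their backs; the gripper's body (76 mm by 85 mm) begins 54 mm behind the grasp point. The pads swing forward as they close: fully open they stand 13 mm farther back than shut.
Start: joints at [-1.335, 0.326, -0.193, 1.052, 0, 1.437], TCP at [198.799, -512.833, 231.281] pointing down, gripper open.
Joint ranges: [-2.65, 2.65], [-0.97, 1.79], [-1.3, 1.35], [-1.93, 2.1], [-1.47, 1.37], [-3.14, 3.14]. Speed limits (rad/s): [2.57, 2.57, 3.14, 3.14, 3.14, 3.14].

## Interface

Orientations are given as [roll, pitch, yaw] about the fixed x, y, z axes, in that order (R = Rz(yaw) Ry(pitch) Rx(roll)).
In Python, from bench import bot, solve_ik, imaging gives the robot as it stands. Calls block until the motion is done:
- bot.move_ptp(position, orientation): joint-space move of the TCP to a pose.
- bot.movel(position, rot=None, max_speed=150, threshold=None): straight line of the TCP; rot=None keeps the orientation; max_speed is the mean speed in mm/s. With threshold (N) it stops when the force on the tool has changed by that much, and returns True; else False.
- bot.move_j(angles): joint-space move.
- bot.grip(opening, effort=None): opening from 0.0 (shut) to 1.0 (fully open); effort is the grip in N (None keeps the last); returns when the fingers have stopped.
- bot.dwell(seconds).
- solve_ik(position, orientation): joint angles nearest the present ones, or None.
- bot.get_state(): the state.
- imaging.capture(name): name is "side" or "top" or "wrist"; returns the picture (400x640x3 uint8, blue, green, red); there is no depth.
- imaging.camera_model(name): a dict with "K" (3x3 intrinsics, pixels), "position" and "rotation" of the camera in the world. Camera axes: x right, y up, looking along -z (the intrinsics and any distortion apply to the point x, -y, -z); pixel columns grow to the right and rows downward; lengths in mm; the calibration is good to about 2 mm. A picture is of the moment at which its call begins: read the wrist's pose just before it. camera_model takes no time and is no camera call; for the wrist camera it gives the pose at the moment of the call.
A pose or a line that the arm cannot do raises bot.IKError and nothing moves.
- bot.sign_off(): hands the job in, once; it reports no verdict.
The state is a dict: "t": time; "qpos": joint angles; "joint_velocities": joint speeds; "effort": joint torques, N m; "tcp_pos": TCP position; "orientation": TCP orientation; "contact_force": force on the tool from outside, world axes, zero at the start; "wrist_torque": the same for the moment, N m; "opening": opening from 0.0 (shut) to 1.0 (fully open).
Only numpy, scipy, OpenCV 4.12 (cv2) and the standard library are available. Lean on these libraries where they do the work, as an engineer would, in place of code of your own. Each camera call takes 0.05 s, during which the arm holds its last target. There are 200 camera calls.

## Working session

There is one attempt and no reset: what is moved stays moved. The work goes in short steps, each a Python script; the robot and the scene stay as the last script left them, time stands still between calls to the robot, and variables do not carry over. Pictures are saved under pics/ and viewed, about 8 in all and at most 12, crops included, and the job is handed in when it is done.

```bash
ls; mkdir -p pics; python3 - <<'E'
from bench import bot, imaging
import cv2
for n in("top","side"):
    cv2.imwrite(f"pics/{n}0.png",imaging.capture(n)); m=imaging.camera_model(n); print(n,m)
print(bot.get_state())
E
```

```text
pics
top {'K': array([[482.26040675,   0.        , 316.97828198],
       [  0.        , 482.26040675, 200.42165213],
       [  0.        ,   0.        ,   1.        ]]), 'position': array([ 462.90318639,   17.24612836, 1046.06938453]), 'rotation': array([ 1.09505477e-01,  1.05605306e-03, -1.58448029e+00])}
side {'K': array([[478.65205064,   0.        , 319.07964618],
       [  0.        , 478.65205064, 205.33922964],
       [  0.        ,   0.        ,   1.        ]]), 'position': array([311.61157655, 726.31125476, 546.53151779]), 'rotation': array([ 1.00845816e+00, -2.29523870e-04, -2.76488597e+00])}
{'t': 0.1, 'qpos': array([-1.33522955e+00,  3.26892347e-01, -1.93470169e-01,  1.05197992e+00,
        2.98684750e-05,  1.43660325e+00]), 'joint_velocities': array([ 0.0008712 , -0.00223644,  0.00246333,  0.002112  , -0.00138409,
        0.00093013]), 'effort': array([ 2.78407861e-04, -4.44238865e+01,  2.63037819e+01,  7.85741518e-03,
       -2.21747409e-04,  2.25040296e-06]), 'tcp_pos': array([ 198.6691058 , -512.32321167,  230.57303192]), 'orientation': array([-3.14006444e+00, -2.36454733e-04,  3.69759645e-01]), 'contact_force': array([-0.72294214,  0.53688279, -0.82672226]), 'wrist_torque': array([-0.00171119, -0.0215394 , -0.02775554]), 'opening': 0.9985679913068215}
```

View pics/top0.png

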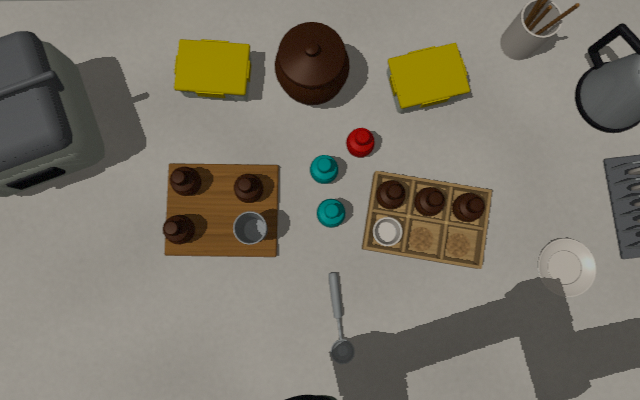

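View pics/side0.png

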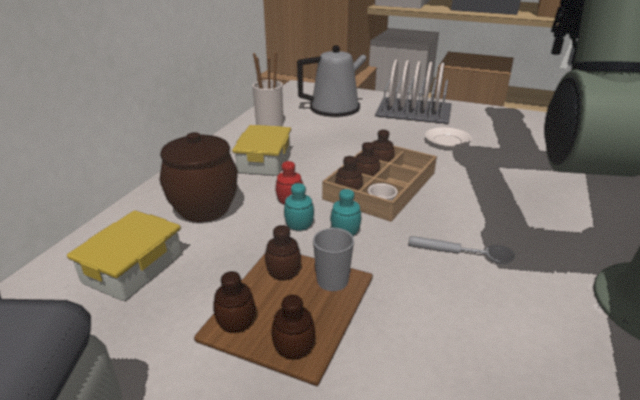

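The top view shows the spares at (184,180), (178,229) and (248,187), with the tumbler at (250,228). The rack is at about (428,220). Its empty pockets are at about (422,240) and (461,244), and the cup is in the pocket at (387,232). The brown candidates are the three spares on the board, the three seated jars at (391,193), (430,201) and (468,206), and the large pot at (312,62). The pot is not a jar for this job. The red and turquoise ones are look-alikes and stay put. I'll take the two left spares, which stand farthest from the tumbler.

```bash
cat > h.py <<'E'
import numpy as np, cv2
from scipy.spatial.transform import Rotation as R
from bench import bot, solve_ik, imaging
def cast(m,uv,z):
    uv=np.atleast_2d(np.float64(uv)); K=m["K"]
    d=np.c_[(uv[:,0]-K[0,2])/K[0,0],-(uv[:,1]-K[1,2])/K[1,1],-np.ones(len(uv))]
    d=R.from_euler("xyz",m["rotation"]).apply(d); p=np.array(m["position"])
    return p+d*((z-p[2])/d[:,2])[:,None]
def proj(m,P):
    c=R.from_euler("xyz",m["rotation"]).inv().apply(np.atleast_2d(P)-m["position"])
    return np.c_[m["K"][0,2]-m["K"][0,0]*c[:,0]/c[:,2], m["K"][1,2]+m["K"][1,1]*c[:,1]/c[:,2]]
E
python3 - <<'E'
from h import *
m=imaging.camera_model("top")
np.set_printoptions(precision=1,suppress=True)
print("knobs",cast(m,[(181,173),(248,180),(175,225)],104))
print("rack corners",cast(m,[(375,172),(492,187),(482,267),(363,249)],46))
bd=cast(m,[(168,163),(280,165),(279,256),(165,256)],14);print("board",bd)
print("seated",cast(m,[(391,187),(430,194),(468,201)],96))
print("tumbler",cast(m,[(250,228)],85+14))
im=cv2.imread("pics/top0.png")
cv2.imwrite("pics/crop.png",np.hstack([cv2.resize(im[155:265,160:290],None,fx=3,fy=3,interpolation=2),cv2.resize(im[165:275,360:495],None,fx=3,fy=3,interpolation=2)]))
E
```

```text
knobs [[624.8 285.  104. ]
 [608.9 152.5 104. ]
 [522.  295.  104. ]]
rack corners [[ 631.2 -105.8   46. ]
 [ 596.1 -349.7   46. ]
 [ 430.6 -320.3   46. ]
 [ 470.7  -76.8   46. ]]
board [[662.6 339.2  14. ]
 [654.8  96.   14. ]
 [458.6  99.2  14. ]
 [461.9 341.6  14. ]]
seated [[ 592.2 -130.7   96. ]
 [ 577.1 -207.6   96. ]
 [ 562.1 -282.3   96. ]]
tumbler [[514.4 149.1  99. ]]
```

View pics/crop.png

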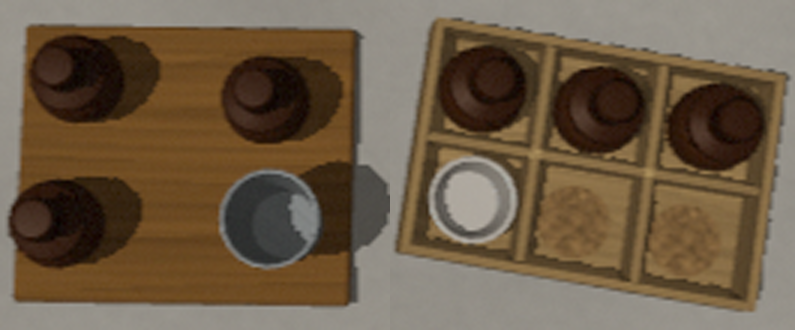

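The crop confirms three brown spares with knobs, the tumbler, the white cup in one pocket, and two truly empty pockets. Next is a near look at the rack and board with the wrist camera.

```bash
python3 - <<'E'
from h import *
import pickle
ms={}
for n,p,y in(("rack",[500,-205,330],-.15),("board",[540,270,330],0)):
    bot.move_ptp(p,[np.pi,0,y]); bot.dwell(.2)
    ms[n]=imaging.camera_model("wrist"); im=imaging.capture("wrist"); cv2.imwrite(f"pics/w_{n}.png",im)
    s=bot.get_state(); print(s["t"],s["tcp_pos"],ms[n]["position"],ms[n]["rotation"],s["qpos"])
pickle.dump(ms,open("ms.pkl","wb"))
cv2.imwrite("pics/w2.png",cv2.resize(np.vstack([cv2.imread(f"pics/w_{n}.png") for n in ms]),(480,600),interpolation=3))
E
```

```text
1.975 [ 499.70045678 -205.63716986  329.78761713] [ 574.43497527 -217.40200229  472.87775122] [-3.00569572e-01  5.98478159e-06 -1.72209321e+00] [-5.26999624e-01  2.63825980e-01 -2.77957815e-02  1.27950847e+00
 -5.20570469e-05  2.76578685e+00]
6.8083 [540.04545816 269.93648851 330.02041349] [615.64318877 269.68822807 473.17030105] [-3.00147515e-01 -2.60893527e-04 -1.57090952e+00] [ 3.41316818e-01  3.90896255e-01  1.51995544e-01  1.33184524e+00
 -1.10091784e-05 -2.80015141e+00]
```

View pics/w2.png

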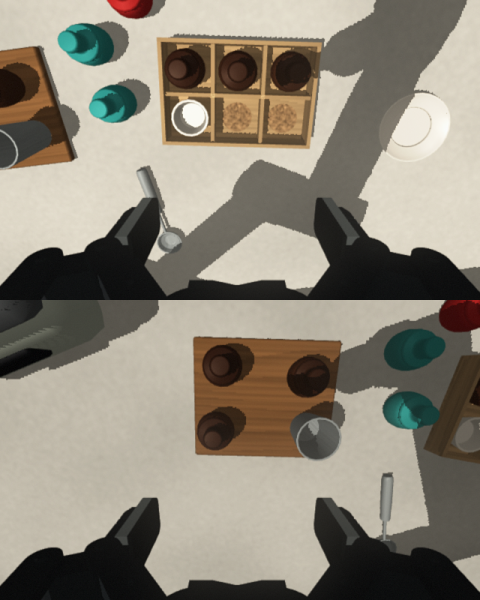

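The wrist views show both targets clearly: rack silhouette at about (209–429, 50–197) px, and spare knobs near (293,88) and (277,173) px. I'll now measure precisely, using the rack rim contour at z=46 and the knob tops at z=104.

```bash
python3 - <<'E'
from h import *
import pickle
np.set_printoptions(precision=1,suppress=True)
ms=pickle.load(open("ms.pkl","rb"))
im=cv2.imread("pics/w_rack.png"); hsv=cv2.cvtColor(im,cv2.COLOR_BGR2HSV)
k=cv2.inRange(hsv,(5,70,40),(25,255,255)); k[:, :180]=0; k[230:]=0
c=max(cv2.findContours(cv2.morphologyEx(k,cv2.MORPH_CLOSE,np.ones((3,3))),0,2)[0],key=cv2.contourArea).reshape(-1,2)
P=cast(ms["rack"],c,46)[:,:2]
r=cv2.minAreaRect(P.astype(np.float32)); print("rack",r); box=cv2.boxPoints(r)
v=im.copy()
for q in proj(ms["rack"],np.c_[box,np.full(4,46)]): cv2.circle(v,tuple(int(a) for a in q.round()),1,(0,0,255),-1)
b=cv2.imread("pics/w_board.png")
m=ms["board"]; t=imaging.camera_model("top")
a=cv2.resize(v[40:205,200:440],None,fx=3.3,fy=3.3,interpolation=2)
bb=cv2.resize(b[50:200,255:355],None,fx=4,fy=4,interpolation=2); bb=np.clip(bb*2.2,0,255).astype(np.uint8)
cv2.imwrite("pics/rackc.png",a); cv2.imwrite("pics/boardc.png",bb)
for p in [(617,277),(516,285)]: print(proj(m,[*p,104]))
E
```

```text
rack ((532.0713500976562, -212.26416015625), (246.7791748046875, 166.65003967285156), 79.62527465820312)
[[308.2  89. ]]
[[301.4 187.2]]
```

View pics/rackc.png

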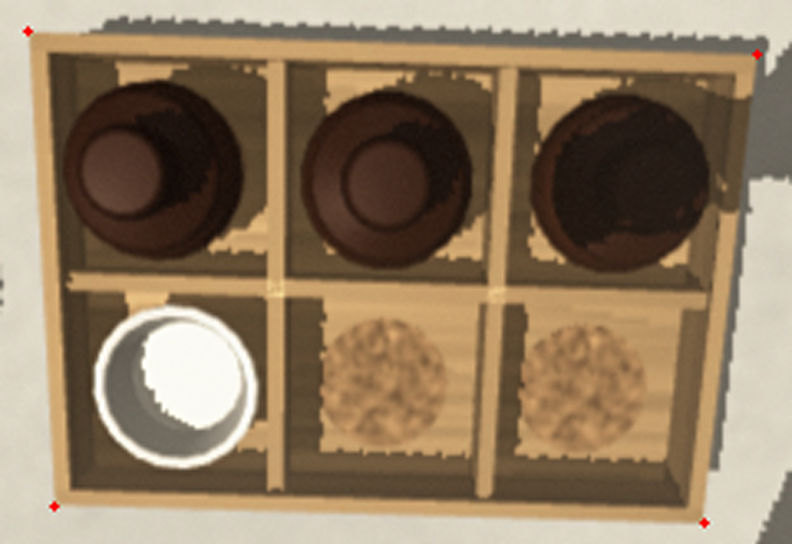

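View pics/boardc.png

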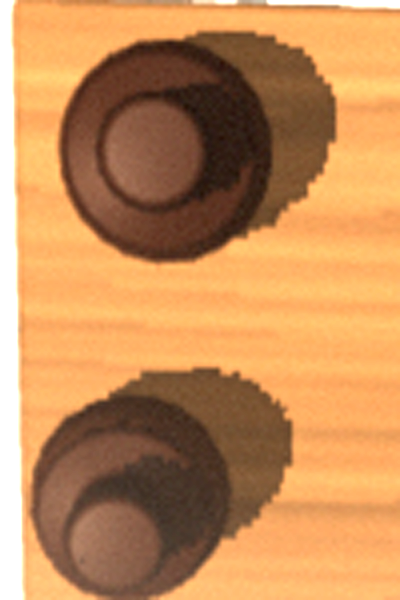

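```bash
python3 - <<'E'
from h import *
import pickle
np.set_printoptions(precision=1,suppress=True)
ms=pickle.load(open("ms.pkl","rb")); t=imaging.camera_model("top")
print("A,B wrist",cast(ms["board"],[(293,87.75),(283.75,186.5)],104)[:,:2])
print("A,B top",cast(t,[(177.7,178),(170.2,227.3)],104)[:,:2])
c=np.array([532.1,-212.3]); a=-.181; M=np.array([[np.cos(a),-np.sin(a)],[np.sin(a),np.cos(a)]])
pk=[c+M@[-40,0],c+M@[-40,-80]]; print("pockets",pk)
print("floor discs wrist",cast(ms["rack"],[(316.1,155.8),(377.3,157.3)],6)[:,:2])
print("seated mid knob",cast(ms["rack"],[(200+387/3.3,40+181/3.3)],96)[:,:2],c+M@[40,0])
print("top discs",cast(t,[(360+183/3,165+223/3),(360+293/3,165+240/3)],6)[:,:2])
for p,y in (([620,276,150],np.pi),([518,285,150],np.pi),([*pk[0],150],np.pi+a),([*pk[1],150],np.pi+a)): print(solve_ik(p,[np.pi,0,y]))
E
```

```text
A,B wrist [[618.2 292.1]
 [516.8 304. ]]
A,B top [[614.8 291.4]
 [517.6 304.3]]
pockets [array([ 492.8, -205.1]), array([ 478.4, -283.8])]
floor discs wrist [[ 492.2 -205.5]
 [ 478.  -285.5]]
seated mid knob [[ 569.8 -218.4]] [ 571.4 -219.5]
top discs [[ 490.  -205.7]
 [ 476.8 -284. ]]
[0.3 0.6 0.1 1.  0.  0.3]
[ 0.4  0.5 -0.2  0.9  0.   0.4]
[-0.5  0.4 -0.4  0.8  0.  -0.4]
[-0.7  0.4 -0.3  0.9  0.  -0.5]
```

All measurements agree within about 3 mm. First jar (A) goes to the outer empty pocket.

```bash
cat >> h.py <<'E'
def pick(x,y,yaw=np.pi):
    o=[np.pi,0,yaw]
    bot.move_ptp([x,y,200],o); bot.grip(.7)
    bot.movel([x,y,110],max_speed=150)
    hit=bot.movel([x,y,80.5],max_speed=60,threshold=6)
    g=bot.grip(0,40); s=bot.get_state(); print("pick hit",hit,"open",s["opening"],"tcp",s["tcp_pos"],"t",s["t"])
    bot.movel([x,y,95],max_speed=40); bot.movel([x,y,230],max_speed=150)
    s=bot.get_state(); print("lifted open",s["opening"],"F",s["contact_force"],s["t"])
E
python3 - <<'E'
from h import *
pick(617.5,292)
bot.move_ptp([478.4,-283.8,200],[np.pi,0,np.pi-.181]); bot.dwell(.3)
import pickle
m=imaging.camera_model("wrist"); im=imaging.capture("wrist"); cv2.imwrite("pics/w_held.png",im); sd=imaging.capture("side")
s=bot.get_state(); print(s["tcp_pos"],s["t"],s["contact_force"])
cv2.imwrite("pics/held.png",np.vstack([im[:,:],sd])[:, :][::1]) if 0 else cv2.imwrite("pics/held.png",cv2.resize(np.vstack([im,sd]),(480,600),interpolation=3))
E
```

```text
pick hit False open 0.34099960751017083 tcp [617.90880648 292.28752343  81.14437146] t 11.6083
lifted open 0.33917101076681067 F [-0.19372954 -0.91335678 -2.2566424 ] 13.175
[ 478.54654633 -283.60667635  199.99621945] 15.7 [ 0.94013042 -0.50930291 -2.03860262]
```

View pics/held.png

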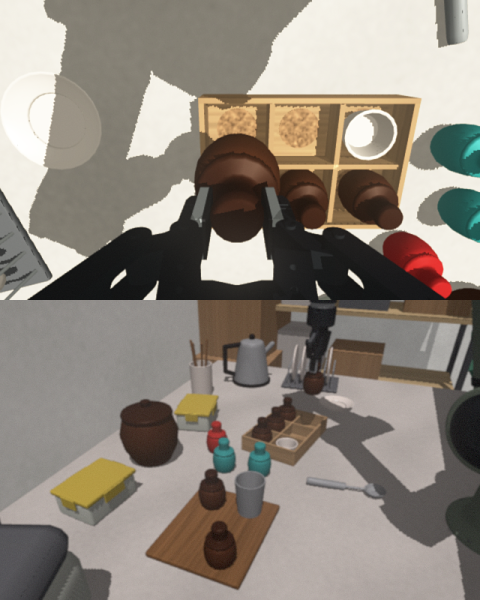

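The jar is held by the knob: opening is 0.34, about 29 mm, and the load is right. It looks upright. Lowering now.

```bash
cat >> h.py <<'E'
def place(x,y):
    h=bot.movel([x,y,125],max_speed=150); h=bot.movel([x,y,80],max_speed=60,threshold=8)
    s=bot.get_state(); print("above floor hit",h,s["tcp_pos"],s["contact_force"])
    if h: return
    h=bot.movel([x,y,68],max_speed=12,threshold=2.5)
    s=bot.get_state(); print("touch",h,s["tcp_pos"],s["contact_force"],s["t"])
    z=s["tcp_pos"][2]
    if not h or z>77: return
    bot.grip(.6); bot.movel([x,y,180],max_speed=130); print(bot.get_state()["t"])
E
python3 - <<'E'
from h import *
place(478.4,-283.8)
E
```

```text
above floor hit False [ 478.63407728 -283.97185612   80.19956324] [ 0.23796958  1.60602605 -2.72293294]
touch True [ 478.4331938  -283.74653222   73.09585105] [-0.29784678  0.5444193   3.88798752] 17.8917
19.225
```

Contact came at TCP z=73.1, exactly the height expected for standing on the pocket floor. Now the second jar (B) goes into the middle pocket.

```bash
python3 - <<'E'
from h import *
pick(517,304)
bot.move_ptp([492.8,-205.1,200],[np.pi,0,np.pi-.181]); bot.dwell(.2)
im=imaging.capture("wrist"); cv2.imwrite("pics/held2.png",im); print(bot.get_state()["t"])
E
```

```text
pick hit False open 0.3363192121238983 tcp [517.35816214 304.2694552   81.03422795] t 23.3583
lifted open 0.3390132247260288 F [ 0.24689545 -0.23173155 -3.15281122] 24.925
27.025
```

View pics/held2.png

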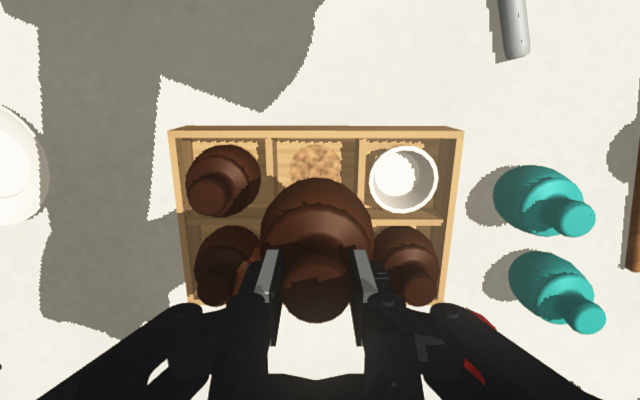

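The first jar stands upright in its corner pocket at (222,182). The second is held, and the empty pocket at (316,162) lies ahead and below. Lowering it now.

```bash
python3 - <<'E'
from h import *
place(492.8,-205.1)
bot.move_ptp([400,0,330],[np.pi,0,np.pi]); bot.dwell(.2)
t=imaging.capture("top"); s=imaging.capture("side"); st=bot.get_state(); print(st["t"])
cv2.imwrite("pics/end.png",np.vstack([cv2.resize(t[150:275,160:500],(680,250),interpolation=2),cv2.resize(s[120:290,200:470],(540,340),interpolation=2).copy() if 0 else cv2.resize(s[120:370,150:490],(680,350),interpolation=2)]))
E
```

```text
above floor hit False [ 493.0295925  -205.22367783   80.17014461] [-0.91197176 -0.27771544 -2.56249603]
touch True [ 492.7834647  -204.98396341   72.97235318] [-0.76920137  1.40593316  4.56619979] 29.2167
30.55
31.9
```

View pics/end.png

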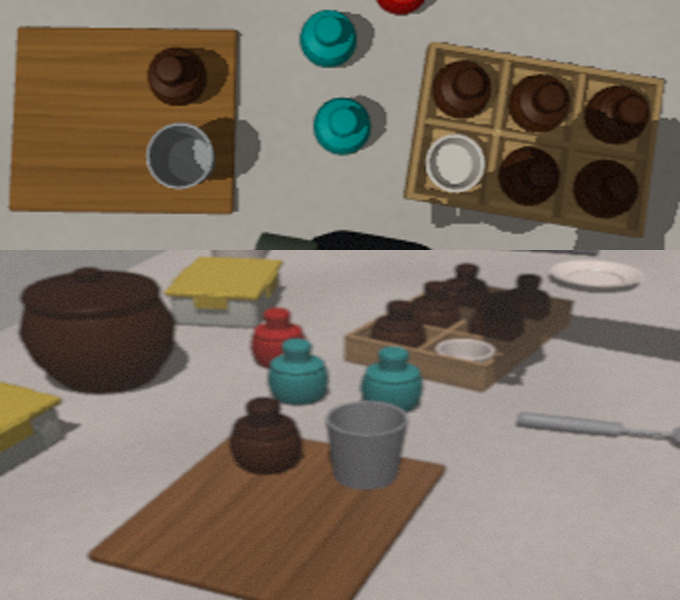

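All six pockets are now filled, with the jars upright. The third spare, the tumbler, the cup and the look-alikes are unmoved, and the arm is clear.

```bash
python3 -c "
from bench import bot
bot.sign_off()"
```

```text
the job is handed in; nothing more can be done
```

Both empty pockets of the rack now hold a brown spare jar, and I handed the job in at about 32 s of the 61 s allowed. I gripped the two left-hand spares by their knobs and lowered each at 12 mm/s until it touched the pocket floor. Only then did I release it.

- **Seating:** both jars made contact at TCP z ≈ 73 mm, the height expected for a jar standing on the pocket floor. Contact changed the measured force by only about 7 N.
- **Final pictures:** the top and side views show both jars upright. The three seated jars, the cup, the third spare, the tumbler and the look-alikes appear where they were, and the arm is clear of everything.
- **Disagreements:** the wrist and top cameras differed by up to about 3 mm, within the 6 mm clearance around each jar. No check failed.

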